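Draw up the open cam lock on the packing-bench panels

TASK

Two flat-pack panel joints lie on the packing bench; one is already drawn up, the other still has a gap between board and upright panel. Take the big flat screwdriver from its holder, put its blade in the cam slot of the open joint and turn it clockwise to its stop, so that the cam pulls the bolt and panel in. Then stand the screwdriver back in its holder and let go.

Things in the scene. Friction and masses are not known exactly. Their poses are not given: they have to be found in the camera images.
- driver_grip (a point): Grey handle of the screwdriver standing upright in its holder; point mid-handle, z up. Handle 30 mm (x) by 26 mm (y: two flat sides to grip), from 44 mm below this point to 40 above. Under it a round black guard, 50 mm wide, underside 50 mm below the point; then a 10 mm shaft and a flat steel blade 20 mm wide (along x), 4 thick (along y), its end 110 mm below the point. About 0.16 kg.
- cam_slot (a point): Slot floor centre of the open joint's cam, a 50 mm steel disc on a white board (130 x 120, 22 mm thick). x along the slot, z up on the turning axis. Slot open at both ends, 12 mm deep, 9 wide below, about 20 at the top; disc top 12 mm above the point. A white panel 36 mm high stands beyond, 75 to 89 mm off, with a gap up to 14 mm. The finished joint has no gap and its slot on the other diagonal.
- cam (a joint): Turn of the open joint's cam, rad, growing clockwise seen from above: 0 to 0.15 at the start, hard stop at 1.25 (drawn up). Draws the panel in 11.2 mm per rad. Stays where left; turning takes about 0.15 N m. The blade has about 0.25 rad (15 degrees) of play in the slot either way, so the driver must turn that much farther than the cam.
- holder_mouth (a point): Centre of the well's mouth, on the top of the tool holder: a fixed plywood block 80 x 80 mm, 75 high, with one square well 34 x 34 mm right through (sides along x and y). The driver's guard rests on the top, shaft in the well, so that the middle of its handle is 50 mm above this point; any turn about the vertical will do.
Mind the look-alikes: they are no part of the job. Leave any blue look-alike of the part that bears driver_grip alone. Of the things shaped like the part that bears holder_mouth, the wooden one is meant.

How it is judged:
On the way, in this order (a step that is already met when the one before it is completed fails the run):
1. the screwdriver's blade is in the slot of the open joint's cam (horizontal distance between driver_grip and cam_slot below 0.018 m and z of driver_grip in the frame of cam_slot below 0.118 m and angle between driver_grip's own z axis and vertical below 0.2 rad), for 0.2 s.
2. the cam is turned clockwise past 0.9 rad by the blade in its slot (value of joint cam above 0.9 rad and contact force between driver and cam above 0.3 N and z of driver_grip in the frame of cam_slot below 0.12 m), for 0.1 s.
At the end, for the whole second after the job is handed in: The open joint's cam stands past 0.9 rad (stop at 1.25), so its panel is drawn in; the screwdriver stands at rest and upright (within 10 degrees) in its holder, its handle's centre within 20 mm of the holder's axis and 40 to 60 mm above its mouth (value of joint cam above 0.9 rad and horizontal distance between driver_grip and holder_mouth below 0.02 m and z of driver_grip in the frame of holder_mouth between 0.04 and 0.06 m and angle between driver_grip's own z axis and vertical below 0.17 rad and linear speed of driver below 0.03 m/s); the robot touches nothing.
It also fails if it takes over 51 s, if anything falls off the work surface, if the arm or the gripper's body presses on something with over 40 N, if the wrist force passes 120 N, or if a joint passes its speed limit or range.

ROBOT

A 6-joint arm with a two-finger parallel gripper is mounted at the origin on the work surface. World frame = base frame: x ahead of the robot, y to its left, z up, the work surface at z = 0. Lengths are in m, angles in rad, forces in N, time in s.
With the tool pointing down it reaches from about 0.3 to 0.875 m from the base axis. Payload 6.4 kg.
Tool frame: the origin (TCP) lies at the very end of the fingers, on their centre line; the grasp point (between the pads) lies 19 mm behind it (ctrl.hold_point_z is the distance from the TCP to the grasp point, in m); y points along the fingers, x is the direction in which the jaws open and shut, and the axes are right-handed (so a half turn about y gives the same grasp; the last joint's range is limited). The gripper opens to 85 mm and grips with 20 to 120 N. Pads are 22 mm wide; open, the fingers measure 114 mm over their backs; the gripper's body (76 mm by 85 mm) begins 54 mm behind the grasp point. The pads swing forward as they close: fully open they stand 13 mm farther back than shut.
Start: joints at [-1.505, 0.181, 1.607, -0, 1.354, -0.206], TCP at [0.154, -0.554, 0.231] pointing down, gripper open.
Joint ranges: [-2.99, 2.99], [-0.89, 2.07], [0.3, 2.58], [-1.14, 4.28], [0, 2.63], [-3.12, 3.12]. Speed limits (rad/s): [2.57, 2.57, 3.01, 3.14, 3.14, 3.14].

INTERFACE

Orientations are given as a unit quaternion [w, x, y, z].
In Python, from bench import ctrl, imaging gives the robot as it stands.
- The arm moves only by the shell command python3 -m jog 'ROWS'. ROWS is JSON, a list of rows, each a list of 3 entries, a list of its own where there are three numbers: the shift along the tool's x, y, z in cm, then the turn, a rotation vector about the tool's x, y, z in rad, then the finger opening in cm, from 0 to 8.54. A call has 1 to 12 rows; each row shifts and turns the pose as measured when the row begins, along the tool's axes as they then stand; what a row does not reach is not made up. A row lasts 1/12 s, in which the tool goes at most 41.7 mm and 7.16 degrees, less where a joint would pass 70% of its speed; a pose out of reach is approached as far as the arm can. A call is refused whole if a number of a shift passes 4.17 or a number of a turn 0.125, either way. A call with a gripper value outside its range is refused whole. The fingers move at their own pace and stop on an object; the grip force is fixed at half the most. Time passes only in rows, so rows that do not move let the fingers close. It gives the time, the measured TCP pose, the force and the opening at its end, in the units of the state.
- ctrl.get_obs(): the state, without advancing time (a new reading comes with each control period).
- imaging.camera(name): name is "scene" or "top"; returns a dict with "frame" (400x640x3 uint8, red, green, blue), "depth" (400x640 float32, m along the optical axis (not along the pixel's ray), 0 where there is no reading), "K" (3x3 intrinsics, pixels), "k1" (the pictures are not rectified: a ray, as slopes to the right and down, at radius r is drawn at 1 + k1 r^2 times it, then the intrinsics apply), "R" (3x3) and "t" (3): a world point X has camera coordinates R X + t. Camera axes: x right, y down, z forward; pixel columns grow to the right and rows downward; lengths in m; the calibration is good to about 2 mm. A picture is of the moment at which its call begins.
- ctrl.hand_in(): hands the job in, once; it reports no verdict.
The state is a dict: "time_s": time; "q": joint angles; "dq": joint speeds; "joint_efforts": joint torques, N m; "eef_pos": TCP position; "eef_rot": TCP orientation; "wrist_force": force on the tool from outside, world axes, zero at the start; "torque": the same for the moment, N m; "opening": opening from 0.0 (shut) to 1.0 (fully open).
Only numpy, scipy, OpenCV 4.12 (cv2) and the standard library are available. Lean on these libraries where they do the work, as an engineer would, in place of code of your own. Each camera call takes 0.05 s, during which the arm holds its last target. There are 200 camera calls.

## Working session

There is one attempt and no reset: what is moved stays moved. The work goes in short steps, Python scripts to look and compute and a shell command to move; the robot and the scene stay as the last step left them, time stands still between calls to the robot, and variables do not carry over. Pictures are saved under pics/ and viewed, about 8 in all and at most 12, crops included, and the job is handed in when it is done.

```bash
mkdir -p pics; ls
cat > h.py <<'E'
import numpy as np, cv2
from bench import ctrl, imaging
def load(n):
    d=np.load(f'{n}.npz'); return {k:d[k] for k in d}
def shot(n,tag):
    c=imaging.camera(n); np.savez(f'{tag}.npz',**{k:np.asarray(v) for k,v in c.items()})
    cv2.imwrite(f'pics/{tag}.png',c['frame'][:,:,::-1]); return c
def rays(c,uv):
    uv=np.atleast_2d(np.asarray(uv,float)); K=c['K']
    d=(uv-[K[0,2],K[1,2]])/[K[0,0],K[1,1]]; s=d.copy()
    for _ in range(20): s=d/(1+float(c['k1'])*(s**2).sum(1,keepdims=True))
    return np.c_[s,np.ones(len(s))]
def onplane(c,uv,z):
    r=rays(c,uv)@c['R']; o=-c['R'].T@c['t']
    return o+r*((z-o[2])/r[:,2])[:,None]
def bydepth(c,uv):
    uv=np.atleast_2d(uv); r=rays(c,uv)
    d=c['depth'][uv[:,1].astype(int),uv[:,0].astype(int)]
    return (r*d[:,None]-c['t'])@c['R']
E
python3 - <<'E'
from h import *
a=shot('scene','s0');b=shot('top','t0')
for c in(a,b): print(c['K'],c['k1'],-c['R'].T@c['t'],c['R'][2])
print(ctrl.get_obs())
E
```

```text
pics
[[395.58077277   0.         324.35985794]
 [  0.         395.58077277 204.23457437]
 [  0.           0.           1.        ]] -0.0628801766159443 [ 1.06907825 -0.02003219  0.75113913] [-0.58007979  0.04526297 -0.81330111]
[[401.51746198   0.         317.54830155]
 [  0.         401.51746198 199.45327535]
 [  0.           0.           1.        ]] 0.014305087710534948 [0.42961966 0.02513575 0.90037848] [ 0.17757924 -0.00508738 -0.98409336]
{'time_s': 0.1, 'q': array([-1.50532187e+00,  1.81472481e-01,  1.60787168e+00,  2.49192132e-05,
        1.35381759e+00, -2.06325807e-01]), 'dq': array([-0.00102994, -0.00068103, -0.00191155, -0.00106175, -0.00130639,
       -0.00053422]), 'joint_efforts': array([ 9.64046994e-04, -4.45873868e+01, -3.52237666e+01, -2.02145488e-04,
        4.13591260e-03,  2.17398605e-05]), 'eef_pos': array([ 0.15434594, -0.55339668,  0.23048858]), 'eef_rot': array([ 0.56355421, -0.56270512,  0.42800738, -0.42729297]), 'wrist_force': array([-1.06771954, -0.33862838,  0.10754329]), 'torque': array([0.00620305, 0.04731255, 0.00336487]), 'opening': 0.9994957255244109}
```

View pics/s0.png

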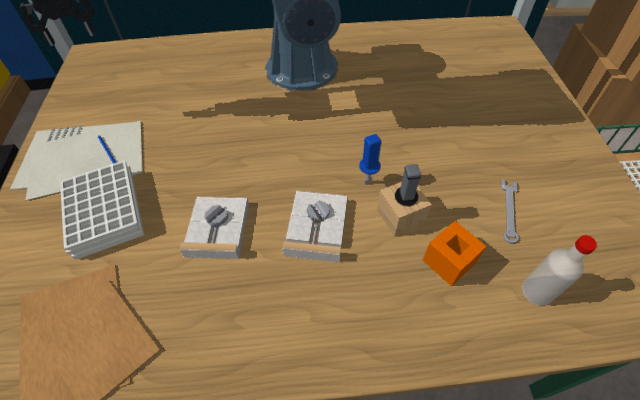

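View pics/t0.png

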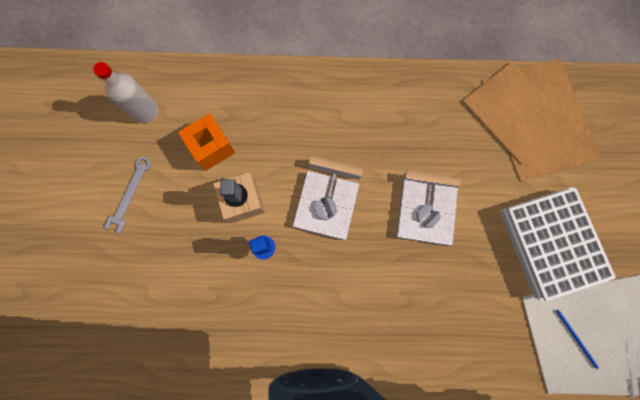

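The scene view shows the grey driver in the wooden holder at (408,190), the blue decoy at (371,155) and the orange decoy holder at (455,250). The two joints are at (216,225) and (317,225). In the top view they are at (238,195), (262,247), (206,142), (428,212) and (327,203). I'll enlarge the joints and the holder.

Run:
```python
from h import *
a=cv2.imread('pics/t0.png')
x=cv2.resize(a[150:250,190:290],(400,400),interpolation=cv2.INTER_CUBIC)
y=cv2.resize(a[150:250,285:365],(320,400),interpolation=cv2.INTER_CUBIC)
z=cv2.resize(a[160:260,385:465],(320,400),interpolation=cv2.INTER_CUBIC)
s=cv2.imread('pics/s0.png')
w=cv2.resize(s[180:265,175:355],(720,340)[:2],interpolation=cv2.INTER_CUBIC)
top=cv2.hconcat([y,z]); 
o=np.zeros((600,800,3),np.uint8)
o[:300,:260]=cv2.resize(y,(260,300)) ;o[:300,265:525]=cv2.resize(z,(260,300));o[:270,530:800]=cv2.resize(x,(270,270));o[305:600,:625]=cv2.resize(w,(625,295))
cv2.imwrite('pics/crop0.png',o)
```

```text
(no output)
```

View pics/crop0.png

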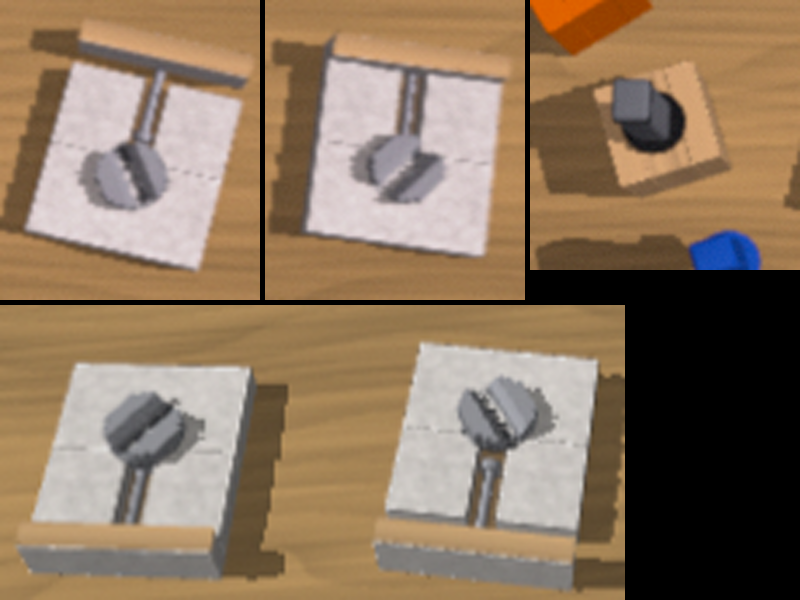

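The open joint is the one at top-view (327,203): there is a gap below its panel and its disc is at (323,208). The finished one is at (428,212), with no gap and its slot on the other diagonal. The driver is the grey handle in the wooden block at (238,195). Next I'll measure with depth and masks.

```bash
cat >> h.py <<'E'
def pmap(c,u0,u1,v0,v1):
    u,v=np.meshgrid(np.arange(u0,u1),np.arange(v0,v1)); uv=np.c_[u.ravel(),v.ravel()]
    P=bydepth(c,uv); hsv=cv2.cvtColor(np.ascontiguousarray(c['frame']),cv2.COLOR_RGB2HSV)[uv[:,1],uv[:,0]].astype(int)
    return uv,P,hsv
def rect(P): 
    r=cv2.minAreaRect((P[:,:2]*1000).astype(np.float32)); return np.round(r[0],1),np.round(r[1],1),round(r[2],1)
E
python3 - <<'E'
from h import *
for n,box,hb in (('t0',(285,365,155,245),(205,270,165,225)),('s0',(280,352,185,265),(370,435,150,240))):
    c=load(n); print('==',n)
    uv,P,h=pmap(c,*box)
    z=P[:,2]; print('joint z hist',[(round(k,3),int(((z>k)&(z<=k+.003)).sum())) for k in np.arange(0.0,.06,.003)])
    br=(z>.015)&(z<.027)&(h[:,1]<40); print('board',rect(P[br]),np.median(z[br]))
    di=(h[:,1]<70)&(z>.028)&(np.hypot(*(P[:,:2]-np.median(P[br][:,:2],0)).T)<.045)
    print('disc-ish',di.sum(),rect(P[di]),np.median(z[di]),cv2.minEnclosingCircle((P[di][:,:2]*1000).astype(np.float32)))
    uv,P,h=pmap(c,*hb); z=P[:,2]
    print('holder z hist',[(round(k,3),int(((z>k)&(z<=k+.008)).sum())) for k in np.arange(0.0,.2,.008)])
    w=(abs(z-.075)<.006)&(h[:,1]>60); print('holder top',w.sum(),rect(P[w]),np.median(z[w]))
    g=(z>.076)&(z<.09)&(h[:,2]<60); print('guard',g.sum(),rect(P[g]),np.median(z[g]))
    t=(z>.155)&(z<.175)&(h[:,1]<70); print('handle top',t.sum(),rect(P[t]),np.median(z[t]),P[t].mean(0))
    t=(z>.095)&(h[:,1]<70); print('handle all',t.sum(),rect(P[t]))
E
```

```text
== t0
joint z hist [(np.float64(0.0), 1877), (np.float64(0.003), 247), (np.float64(0.006), 41), (np.float64(0.009), 28), (np.float64(0.012), 45), (np.float64(0.015), 77), (np.float64(0.018), 511), (np.float64(0.021), 1808), (np.float64(0.024), 401), (np.float64(0.027), 55), (np.float64(0.03), 117), (np.float64(0.033), 305), (np.float64(0.036), 269), (np.float64(0.039), 16), (np.float64(0.042), 0), (np.float64(0.045), 0), (np.float64(0.048), 0), (np.float64(0.051), 0), (np.float64(0.054), 0), (np.float64(0.057), 0)]
board (array([5.848e+02, 2.000e-01]), array([119.5, 145.3]), 77.1) 0.022307111554425843
disc-ish 284 (array([567.8,   4. ]), array([44.8, 44.8]), 22.0) 0.03356914324456819 ((567.7114868164062, 3.7110514640808105), 24.8940372467041)
holder z hist [(np.float64(0.0), 1233), (np.float64(0.008), 45), (np.float64(0.016), 42), (np.float64(0.024), 40), (np.float64(0.032), 35), (np.float64(0.04), 33), (np.float64(0.048), 36), (np.float64(0.056), 41), (np.float64(0.064), 42), (np.float64(0.072), 903), (np.float64(0.08), 145), (np.float64(0.088), 15), (np.float64(0.096), 20), (np.flo
[... 1684 characters left out ...]
np.float64(0.088), 56), (np.float64(0.096), 60), (np.float64(0.104), 64), (np.float64(0.112), 68), (np.float64(0.12), 63), (np.float64(0.128), 47), (np.float64(0.136), 40), (np.float64(0.144), 41), (np.float64(0.152), 51), (np.float64(0.16), 145), (np.float64(0.168), 0), (np.float64(0.176), 0), (np.float64(0.184), 0), (np.float64(0.192), 0)]
holder top 772 (array([588.1, 191.8]), array([221.4,  80.8]), 19.4) 0.07431111650244998
guard 177 (array([588.9, 190.3]), array([47.3, 39.8]), 69.5) 0.08068190040968626
handle top 177 (array([585.5, 191.6]), array([31.8, 24.9]), 0.6) 0.16377158611681278 [0.58785268 0.19013095 0.16265528]
handle all 485 (array([789.5, 105.3]), array([ 86.4, 606.7]), 74.0)
```

Run:
```python
from h import *
from scipy.spatial.transform import Rotation as R
for n,box in (('t0',(285,365,155,245)),('s0',(280,352,185,265))):
    c=load(n); uv,P,h=pmap(c,*box)
    C=np.array([.569,.004]); r=np.hypot(*(P[:,:2]-C).T)
    hi=(r<.03)&(P[:,2]>.031)&(h[:,1]<70); 
    ctr,rad=cv2.minEnclosingCircle((P[hi][:,:2]*1000).astype(np.float32)); C=np.array(ctr)/1000
    r=np.hypot(*(P[:,:2]-C).T)
    lo=(r<.021)
    Q=P[lo]; w=np.clip(.032-Q[:,2],0,None); m=(w[:,None]*Q[:,:2]).sum(0)/w.sum()
    M=(w[:,None]*(Q[:,:2]-m)).T@(Q[:,:2]-m); e,v=np.linalg.eigh(M)
    print(n,ctr,rad,'low',(w>0).sum(),m,np.degrees(np.arctan2(v[1,1],v[0,1]))%180,e, 'min z',Q[:,2].min())
    # slot by line between two flats: lda via rect of pixel brightness
    # upright panel: z>0.03 beyond
    p=(P[:,2]>.032)&(P[:,2]<.042)&(P[:,0]>.62); print('panel',rect(P[p]))
    b=(abs(P[:,2]-.022)<.0025)&(r<.085)&(r>.03)&(h[:,1]<40)&(P[:,0]<.63); print('board',rect(P[b]))
o=ctrl.get_obs(); q=o['eef_rot']; A=R.from_quat([q[1],q[2],q[3],q[0]]).as_matrix(); print(A.round(3)); print(np.degrees(np.arctan2(A[1,0],A[0,0])))
```

```text
t0 (567.7114868164062, 3.7110514640808105) 24.8940372467041 low 141 [0.56763188 0.00333291] 22.558322697759962 [9.48217803e-06 1.17192088e-04] min z 0.019084292490078307
panel (array([663.1, -18. ]), array([119.6,  19. ]), 76.9)
board (array([576.6,   1.9]), array([119.2, 128.7]), 77.1)
s0 (569.2511596679688, 4.57288122177124) 25.604576110839844 low 151 [0.57498256 0.0034612 ] 3.545427854023586 [4.58955444e-05 1.92469900e-04] min z 0.0016932586361182666
panel (array([665. , -17.8]), array([120.1,  19.9]), 76.8)
board (array([576.9,   2.6]), array([119.7, 125.2]), 77.0)
[[ 0.268 -0.     0.963]
 [-0.963  0.002  0.268]
 [-0.002 -1.     0.   ]]
-74.42728543776386
```

```bash
cat >> h.py <<'E'
def go(x,y,z,yaw):
    "print remaining move in tool axes (cm) and turn about tool y; yaw = tool x heading, deg; shift is valid before turning"
    from scipy.spatial.transform import Rotation as R
    o=ctrl.get_obs(); q=o['eef_rot']; A=R.from_quat([q[1],q[2],q[3],q[0]]).as_matrix()
    cy=np.degrees(np.arctan2(A[1,0],A[0,0])); d=A.T@(np.array([x,y,z])-o['eef_pos'])*100
    t=np.radians(yaw); W=np.array([[np.cos(t),0,-np.sin(t)],[np.sin(t),0,np.cos(t)],[0,-1,0]])
    if np.linalg.det(W)<0: W[:,2]*=-1
    rv=R.from_matrix(A.T@W).as_rotvec()
    print('t',round(o['time_s'],2),'pos',o['eef_pos'].round(4),'yaw',round(cy,1),'q6',round(o['q'][5],2),'open',round(o['opening'],3),'F',o['wrist_force'].round(1),'T',o['torque'].round(2))
    print('shift cm',d.round(2),'rotvec',rv.round(3))
E
M="[[-2.5,-0.1,2.56],[0,0,0],8.54]"
python3 -m jog '[[[-2.5,-0.1,2.56],[0,0,0],8.54],[[-2.5,-0.1,2.56],[0,0,0],8.54],[[-2.5,-0.1,2.56],[0,0,0],8.54],[[-2.5,-0.1,2.56],[0,0,0],8.54],[[-2.5,-0.1,2.56],[0,0,0],8.54],[[-2.5,-0.1,2.56],[0,0,0],8.54],[[-2.5,-0.1,2.56],[0,0,0],8.54],[[-2.5,-0.1,2.56],[0,0,0],8.54],[[-2.5,-0.1,2.56],[0,0,0],8.54],[[-2.5,-0.1,2.56],[0,0,0],8.54],[[-2.5,-0.1,2.56],[0,0,0],8.54],[[-2.5,-0.1,2.56],[0,0,0],8.54]]'
python3 -c "
from h import *
go(.584,.1912,.25,91)"
```

```text
time_s: 1.1
eef_pos: [0.373, -0.1691, 0.2384]
eef_rot: [0.562, -0.558, 0.434, -0.429]
wrist_force: [0.8, -0.7, 0.8]
opening: 0.998
t 1.1 pos [ 0.373  -0.1691  0.2384] yaw -75.2 q6 0.59 open 0.998 F [ 0.8 -0.7  0.8] T [-0.06 -0.02 -0.01]
shift cm [-29.46  -0.93  29.59] rotvec [-1.200e-02 -2.901e+00 -2.000e-03]
```

```bash
python3 -m jog '[[[-2.45,-0.1,2.45],[0,0,0],8.54],[[-2.45,-0.1,2.45],[0,0,0],8.54],[[-2.45,-0.1,2.45],[0,0,0],8.54],[[-2.45,-0.1,2.45],[0,0,0],8.54],[[-2.45,-0.1,2.45],[0,0,0],8.54],[[-2.45,-0.1,2.45],[0,0,0],8.54],[[-2.45,-0.1,2.45],[0,0,0],8.54],[[-2.45,-0.1,2.45],[0,0,0],8.54],[[-2.45,-0.1,2.45],[0,0,0],8.54],[[-2.45,-0.1,2.45],[0,0,0],8.54],[[-2.45,-0.1,2.45],[0,0,0],8.54],[[-2.45,-0.1,2.45],[0,0,0],8.54]]' >/dev/null
python3 -m jog '[[[0,0,0],[0,-0.12,0],8.54],[[0,0,0],[0,-0.12,0],8.54],[[0,0,0],[0,-0.12,0],8.54],[[0,0,0],[0,-0.12,0],8.54],[[0,0,0],[0,-0.12,0],8.54],[[0,0,0],[0,-0.12,0],8.54],[[0,0,0],[0,-0.12,0],8.54],[[0,0,0],[0,-0.12,0],8.54],[[0,0,0],[0,-0.12,0],8.54],[[0,0,0],[0,-0.12,0],8.54],[[0,0,0],[0,-0.12,0],8.54],[[0,0,0],[0,-0.12,0],8.54]]' >/dev/null
python3 -m jog '[[[0,0,0],[0,-0.12,0],8.54],[[0,0,0],[0,-0.12,0],8.54],[[0,0,0],[0,-0.12,0],8.54],[[0,0,0],[0,-0.12,0],8.54],[[0,0,0],[0,-0.12,0],8.54],[[0,0,0],[0,-0.12,0],8.54],[[0,0,0],[0,-0.12,0],8.54],[[0,0,0],[0,-0.12,0],8.54],[[0,0,0],[0,-0.12,0],8.54],[[0,0,0],[0,-0.12,0],8.54],[[0,0,0],[0,-0.12,0],8.54],[[0,0,0],[0,-0.12,0],8.54]]'
python3 -c "
from h import *
go(.584,.1912,.25,91)"
```

```text
time_s: 4.1
eef_pos: [0.5792, 0.2217, 0.231]
eef_rot: [0.48, -0.459, -0.521, 0.536]
wrist_force: [0.6, -0.5, -0.2]
opening: 1.005
t 4.1 pos [0.5792 0.2217 0.231 ] yaw 96.7 q6 -1.52 open 1.005 F [ 0.6 -0.5 -0.2] T [ 0.   -0.03  0.01]
shift cm [-3.07 -1.93 -0.06] rotvec [-0.036  0.099  0.006]
```

```bash
python3 -m jog '[[[-1.5,0,0],[-0.036,0.1,0.006],8.54],[[-1.5,0,0],[0,0,0],8.54],[[0,0,0],[0,0,0],8.54],[[0,0,0],[0,0,0],8.54]]' >/dev/null
python3 -c "
from h import *
go(.584,.1912,.111,91)"
```

```text
t 4.43 pos [0.58   0.1916 0.2283] yaw 91.4 q6 -1.47 open 1.0 F [ 0.6  0.7 -0.4] T [-0.02  0.02  0.01]
shift cm [-0.05 11.73 -0.44] rotvec [-0.003  0.008  0.   ]
```

```bash
python3 -m jog '[[[0,2,-0.44],[0,0,0],8.54],[[0,2,0],[0,0,0],8.54],[[0,2,0],[0,0,0],8.54],[[0,2,0],[0,0,0],8.54],[[0,2,0],[0,0,0],8.54],[[0,1.2,0],[0,0,0],8.54],[[0,0.5,0],[0,0,0],8.54],[[0,0,0],[0,0,0],8.54]]'
python3 -c "
from h import *
go(.584,.1912,.111,91)"
```

```text
time_s: 5.1
eef_pos: [0.5853, 0.1962, 0.1073]
eef_rot: [-0.494, 0.492, 0.507, -0.506]
wrist_force: [0.0, -0.2, -0.1]
opening: 0.998
t 5.1 pos [0.5853 0.1962 0.1073] yaw 91.5 q6 -1.47 open 0.998 F [ 0.  -0.2 -0.1] T [ 0.03  0.06 -0.03]
shift cm [-0.5  -0.37  0.14] rotvec [-0.002  0.009  0.003]
```

```bash
python3 -m jog '[[[-0.5,-0.4,0.1],[0,0,0],8.54],[[0,0,0],[0,0,0],8.54],[[0,0,0],[0,0,0],5],[[0,0,0],[0,0,0],2],[[0,0,0],[0,0,0],1],[[0,0,0],[0,0,0],1],[[0,0,0],[0,0,0],1],[[0,0,0],[0,0,0],1],[[0,0,0],[0,0,0],1],[[0,0,0],[0,0,0],1],[[0,0,0],[0,0,0],1],[[0,0,0],[0,0,0],1]]'
python3 -c "
from h import *
go(.584,.1912,.111,91)"
```

```text
time_s: 6.1
eef_pos: [0.5878, 0.1915, 0.1178]
eef_rot: [-0.492, 0.494, 0.509, -0.504]
wrist_force: [0.3, -0.5, -0.3]
opening: 0.295
t 6.1 pos [0.5878 0.1915 0.1178] yaw 91.5 q6 -1.48 open 0.295 F [ 0.3 -0.5 -0.3] T [-0.1   0.06 -0.03]
shift cm [-0.02  0.67  0.39] rotvec [0.007 0.009 0.004]
```

```bash
python3 -m jog '[[[0,-1,0],[0,0,0],1],[[0,-1.5,0],[0,0,0],1],[[0,-2,0],[0,0,0],1],[[0,-2,0],[0,0,0],1],[[0,-2,0],[0,0,0],1],[[0,-2,0],[0,0,0],1],[[0,-1.5,0],[0,0,0],1],[[0,-0.5,0],[0,0,0],1],[[0,0,0],[0,0,0],1]]'
python3 - <<'E'
from h import *
go(.584,.1912,.111,91)
a=shot('scene','s1');b=shot('top','t1'); 
go(.584,.1912,.111,91)
cv2.imwrite('pics/c1.png',cv2.resize(cv2.imread('pics/s1.png')[60:260,300:500],(600,600),interpolation=cv2.INTER_CUBIC))
E
```

```text
time_s: 6.85
eef_pos: [0.5844, 0.1909, 0.2494]
eef_rot: [-0.494, 0.493, 0.507, -0.506]
wrist_force: [0.3, 0.3, -1.3]
opening: 0.294
t 6.85 pos [0.5844 0.1909 0.2494] yaw 91.5 q6 -1.48 open 0.294 F [ 0.3  0.3 -1.3] T [ 0.02 -0.02 -0.01]
shift cm [-1.000e-02  1.384e+01  4.000e-02] rotvec [0.    0.009 0.003]
t 6.95 pos [0.5838 0.1908 0.2476] yaw 91.5 q6 -1.48 open 0.298 F [ 0.9 -0.3 -1.9] T [-0.02  0.03  0.02]
shift cm [ 0.   13.66 -0.05] rotvec [-0.002  0.009  0.003]
```

View pics/c1.png

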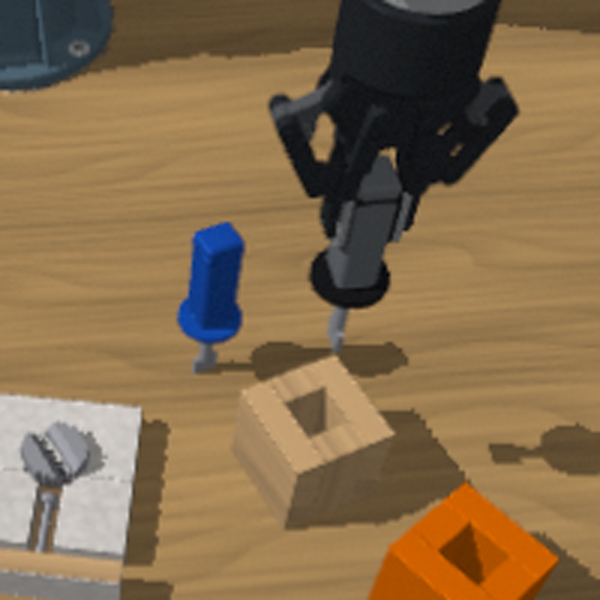

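The driver is held upright and clear of the holder, and the well is empty (crop (318,410)). The shaft hangs to crop (337,350). I'll measure the driver against the TCP, then the well centre and the slot.

Run:
```python
from h import *
c=load('s1'); uv,P,h=pmap(c,370,450,100,185)
ok=(c['depth'][uv[:,1],uv[:,0]]>0)&(np.hypot(P[:,0]-.584,P[:,1]-.191)<.045)&(P[:,2]>.09)
Q=P[ok];V=h[ok]
for k in np.arange(.09,.30,.01):
    m=(Q[:,2]>=k)&(Q[:,2]<k+.01)
    if m.sum(): print(round(k,2),m.sum(),Q[m].mean(0).round(4),'y',Q[m][:,1].min().round(3),Q[m][:,1].max().round(3),'V',int(np.median(V[m][:,2])))
print('zmin',Q[:,2].min())
# guard underside/edges
g=ok&(h[:,2]<45)&(P[:,2]<.24); print('guard px',rect(P[g]),P[g][:,2].min(),P[g][:,2].max())
for n,b in (('s1',(370,440,170,240)),('t1',(205,270,165,225))):
    c=load(n); uv,P,h=pmap(c,*b); t=(abs(P[:,2]-.075)<.005)&(h[:,1]>50)&(np.hypot(P[:,0]-.585,P[:,1]-.19)<.06)
    print(n,'top',rect(P[t]),t.sum())
    low=(P[:,2]<.065)&(np.hypot(P[:,0]-.585,P[:,1]-.19)<.02); print('well centre via ray at .075', onplane(c,uv[low],.075).mean(0) if low.sum() else None,low.sum())
```

```text
0.14 9 [0.583  0.1915 0.1477] y 0.19 0.194 V 109
0.15 16 [0.5861 0.1913 0.1559] y 0.19 0.194 V 113
0.16 21 [0.5849 0.1912 0.1637] y 0.187 0.196 V 118
0.17 20 [0.584  0.1904 0.1748] y 0.187 0.195 V 111
0.18 7 [0.5841 0.1899 0.1826] y 0.188 0.193 V 87
0.2 27 [0.5983 0.1837 0.2079] y 0.168 0.211 V 45
0.21 227 [0.5896 0.1874 0.2127] y 0.167 0.215 V 25
0.22 68 [0.5912 0.1861 0.2249] y 0.177 0.203 V 61
0.23 67 [0.5931 0.1874 0.2347] y 0.176 0.203 V 60
0.24 64 [0.5947 0.188  0.2449] y 0.171 0.203 V 59
0.25 86 [0.5943 0.1873 0.2554] y 0.165 0.214 V 59
0.26 134 [0.5931 0.1878 0.2646] y 0.163 0.218 V 58
0.27 140 [0.5932 0.1867 0.2749] y 0.163 0.217 V 58
0.28 126 [0.594  0.1886 0.2847] y 0.164 0.216 V 44
0.29 287 [0.5896 0.1915 0.2958] y 0.148 0.229 V 53
zmin 0.14609910334625514
guard px (array([586.1, 189.7]), array([46.7, 39.2]), 71.4) 0.20672207893161584 0.215159134762787
s1 top (array([585.4, 190.9]), array([82.9, 81. ]), 18.8) 992
well centre via ray at .075 [0.58863125 0.18772339 0.075     ] 81
t1 top (array([583.5, 190.3]), array([80.6, 80. ]), 19.4) 913
well centre via ray at .075 [0.58190135 0.18673828 0.075     ] 185
```

Run:
```python
from h import *
for n,b,z0,z1,zg in (('s0',(370,440,140,215),.09,.15,.081),('s1',(370,450,90,185),.221,.26,.2125)):
    c=load(n); uv,P,h=pmap(c,*b); near=np.hypot(P[:,0]-.584,P[:,1]-.19)<.035
    f=near&(P[:,2]>z0)&(P[:,2]<z1)&(h[:,1]<80)
    Q=P[f]; print(n,'front face x by y',[(round(y,3),round(np.median(Q[abs(Q[:,1]-y)<.003][:,0]),4)) for y in np.arange(.178,.204,.005)],'y rng',np.percentile(Q[:,1],[2,98]).round(4))
    g=near&(h[:,2]<45)&(abs(P[:,2]-zg)<.006); G=onplane(c,uv[g],zg)
    print(' guard: xmax',G[:,0].max().round(4),'y',G[:,1].min().round(4),G[:,1].max().round(4),'circle', cv2.minEnclosingCircle((G[:,:2]*1000).astype(np.float32)))
```

```text
s0 front face x by y [(np.float64(0.178), np.float64(0.5858)), (np.float64(0.183), np.float64(0.5974)), (np.float64(0.188), np.float64(0.5996)), (np.float64(0.193), np.float64(0.5995)), (np.float64(0.198), np.float64(0.5995)), (np.float64(0.203), np.float64(0.5989))] y rng [0.1794 0.2035]
 guard: xmax 0.6111 y 0.1678 0.2148 circle ((586.7105102539062, 191.33712768554688), 24.361221313476562)
s1 front face x by y [(np.float64(0.178), np.float64(0.5922)), (np.float64(0.183), np.float64(0.5954)), (np.float64(0.188), np.float64(0.5955)), (np.float64(0.193), np.float64(0.5955)), (np.float64(0.198), np.float64(0.5954)), (np.float64(0.203), np.float64(0.5943))] y rng [0.1708 0.2068]
 guard: xmax 0.6079 y 0.1667 0.2146 circle ((584.2131958007812, 190.33761596679688), 25.475881576538086)
```

```bash
python3 -m jog '[[[-1.5,0.2,0.2],[0,0,0],1],[[-2.5,0.2,0.2],[0,0,0],1],[[-3,0.2,0.2],[0,0,0],1],[[-3,0.2,0.2],[0,0,0],1],[[-3,0.2,0.2],[0,0,0],1],[[-2.5,0.2,0.2],[0,0,0],1],[[-1.5,0,0],[0,0,0],1],[[0,0,0],[0,-0.12,0],1],[[0,0,0],[0,-0.12,0],1],[[0,0,0],[0,-0.11,0],1],[[0,0,0],[0,0,0],1],[[0,0,0],[0,0,0],1]]'
python3 -c "
from h import *
go(.5713,.0051,.2,112)"
```

```text
time_s: 7.95
eef_pos: [0.5628, 0.0064, 0.2134]
eef_rot: [0.406, -0.383, -0.581, 0.592]
wrist_force: [-0.0, 0.1, -2.2]
opening: 0.296
t 7.95 pos [0.5628 0.0064 0.2134] yaw 112.2 q6 -2.16 open 0.296 F [-0.   0.1 -2.2] T [ 0.01 -0.03  0.01]
shift cm [-0.46  1.3  -0.78] rotvec [-0.031  0.003  0.018]
```

```bash
python3 -m jog '[[[-0.45,1,-0.75],[-0.03,0,0.018],1],[[0,1.5,0],[0,0,0],1],[[0,1.5,0],[0,0,0],1],[[0,0.5,0],[0,0,0],1],[[0,0,0],[0,0,0],1]]'
python3 - <<'E'
from h import *
go(.5713,.0051,.124,112)
a=shot('scene','s2')
cv2.imwrite('pics/c2.png',cv2.resize(cv2.imread('pics/s2.png')[130:280,240:400],(640,600),interpolation=cv2.INTER_CUBIC))
uv,P,h=pmap(a,290,345,160,225)
near=np.hypot(P[:,0]-.57,P[:,1]-.004)<.03
for k in np.arange(.045,.14,.006):
    m=near&(P[:,2]>=k)&(P[:,2]<k+.006)
    if m.sum(): print(round(k,3),m.sum(),P[m].mean(0).round(4),P[m].max(0).round(4))
g=near&(h[:,2]<45)&(P[:,2]>.1);zg=np.median(P[g][:,2]);G=onplane(a,uv[g],zg);print(zg,cv2.minEnclosingCircle((G[:,:2]*1000).astype(np.float32)))
E
```

```text
time_s: 8.37
eef_pos: [0.5693, 0.0045, 0.1637]
eef_rot: [0.4, -0.398, -0.583, 0.585]
wrist_force: [-0.3, 0.4, -1.5]
opening: 0.297
t 8.37 pos [0.5693 0.0045 0.1637] yaw 111.3 q6 -2.14 open 0.297 F [-0.3  0.4 -1.5] T [ 0.05 -0.   -0.03]
shift cm [-0.02  3.97 -0.22] rotvec [-0.004 -0.013  0.001]
0.057 3 [0.569  0.0046 0.0615] [0.5735 0.0093 0.0622]
0.063 7 [0.5717 0.0046 0.0661] [0.5753 0.0072 0.0687]
0.069 5 [0.5732 0.0057 0.0725] [0.5752 0.0074 0.0747]
0.075 13 [0.5703 0.0043 0.078 ] [0.575  0.008  0.0805]
0.081 8 [0.5691 0.0033 0.0841] [0.5701 0.0081 0.0868]
0.087 8 [0.5693 0.0039 0.0899] [0.5706 0.0083 0.0927]
0.117 16 [0.5847 0.0081 0.1217] [0.5907 0.0275 0.1229]
0.123 189 [0.5756 0.0024 0.1261] [0.5918 0.028  0.1286]
0.129 26 [0.578  0.0043 0.1321] [0.5925 0.0187 0.1347]
0.135 33 [0.5772 0.0022 0.1383] [0.5844 0.0186 0.1409]
0.1280929791898897 ((546.7479858398438, 3.868377208709717), 47.0048942565918)
```

View pics/c2.png

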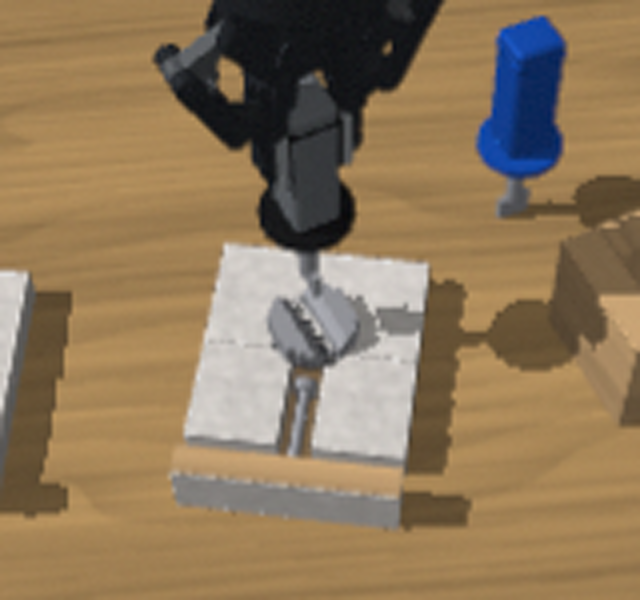

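The tip hangs right above the open joint's disc, and the slot runs from crop (283,300) to (325,355). I'll check the slot's heading with that.

Run:
```python
from h import *
a=load('s2')
p=onplane(a,[[310.75,205],[321.25,218.75]],.029); d=p[1]-p[0]; print(p.round(4),np.degrees(np.arctan2(d[1],d[0])))
t=load('t0'); H=cv2.resize  # rectified top patch of plane z=.034, 0.25 mm/px
def patch(c,z,n):
    X,Y=np.meshgrid(np.arange(-.03,.03,.00025)+.569,np.arange(-.03,.03,.00025)+.004,indexing='ij')
    C=np.c_[X.ravel(),Y.ravel(),np.full(X.size,z)]@c['R'].T+c['t']; s=C[:,:2]/C[:,2:]
    s=s*(1+float(c['k1'])*(s**2).sum(1,keepdims=True)); u=s*[c['K'][0,0],c['K'][1,1]]+[c['K'][0,2],c['K'][1,2]]
    u=u.astype(np.float32).reshape(*X.shape,2); return cv2.remap(np.ascontiguousarray(c['frame'][:,:,::-1]),u[:,:,0],u[:,:,1],cv2.INTER_CUBIC)[::-1,::-1]
o=cv2.resize(cv2.hconcat([patch(t,.034,0),patch(a,.034,0)]),(800,400)); cv2.imwrite('pics/rect.png',o)
```

```text
[[ 0.553  -0.0104  0.029 ]
 [ 0.5922  0.0097  0.029 ]] 27.183549121648714
```

View pics/rect.png

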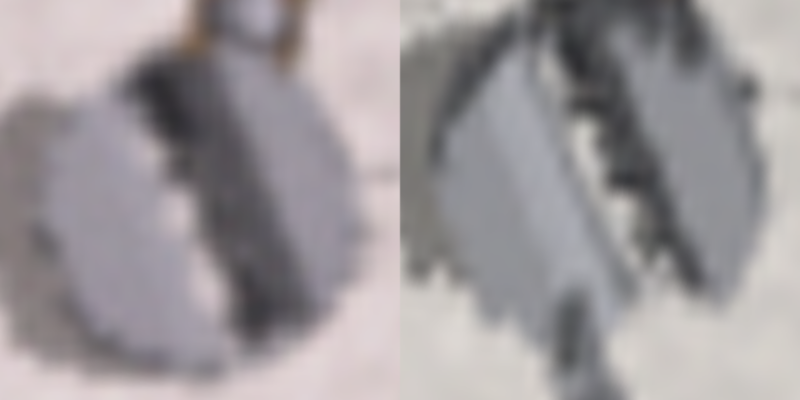

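Both rectified views put the slot at about 20–21°, and the blade is at about 21°. Going in.

```bash
python3 -m jog '[[[0,0.8,-0.4],[0,0,0],1],[[0,1,0],[0,0,0],1],[[0,0.8,0],[0,0,0],1],[[0,0.4,0],[0,0,0],1],[[0,0.3,0],[0,0,0],1],[[0,0.2,0],[0,0,0],1]]'
python3 -c "
from h import *
go(.5713,.0051,.124,112)"
```

```text
time_s: 8.92
eef_pos: [0.5751, 0.006, 0.1281]
eef_rot: [0.399, -0.4, -0.583, 0.584]
wrist_force: [-0.3, -0.6, -1.4]
opening: 0.297
t 8.92 pos [0.5751 0.006  0.1281] yaw 111.2 q6 -2.13 open 0.297 F [-0.3 -0.6 -1.4] T [ 0.02 -0.01 -0.03]
shift cm [0.05 0.41 0.38] rotvec [-0.001 -0.015 -0.001]
```

```bash
python3 -m jog '[[[0,0.2,0.3],[0,0,0],1],[[0,0.1,0],[0,0,0],1],[[0,0.1,0],[0,0,0],1],[[0,0,0],[0,0,0],1],[[0,0,0],[0,0,0],1]]'
python3 -c "
from h import *
go(.5713,.0051,.124,112)"
```

```text
time_s: 9.33
eef_pos: [0.5725, 0.0047, 0.1254]
eef_rot: [0.399, -0.4, -0.583, 0.583]
wrist_force: [1.1, -0.0, -1.1]
opening: 0.301
t 9.33 pos [0.5725 0.0047 0.1254] yaw 111.2 q6 -2.14 open 0.301 F [ 1.1 -0.  -1.1] T [-0.01 -0.   -0.03]
shift cm [0.08 0.14 0.1 ] rotvec [ 0.001 -0.015 -0.002]
```

```bash
python3 -m jog '[[[0,0,0],[0,0.1,0],1],[[0,0,0],[0,0.1,0],1],[[0,0,0],[0,0.1,0],1],[[0,0,0],[0,0.1,0],1],[[0,0,0],[0,0.1,0],1],[[0,0,0],[0,0.1,0],1]]'
python3 -c "
from h import *
go(.5708,.0022,.125,66)"
```

```text
time_s: 9.83
eef_pos: [0.5729, 0.003, 0.1259]
eef_rot: [-0.557, 0.561, 0.432, -0.433]
wrist_force: [-0.8, -1.6, -2.2]
opening: 0.295
t 9.83 pos [0.5729 0.003  0.1259] yaw 75.4 q6 -1.51 open 0.295 F [-0.8 -1.6 -2.2] T [-0.28  0.17  0.19]
shift cm [-0.13  0.09  0.19] rotvec [ 0.005  0.165 -0.004]
```

Torque about z is 0.19 N·m, so the blade is driving the cam. I'll keep turning with small centring corrections.

```bash
python3 -m jog '[[[-0.1,0.05,0.1],[0,0.1,0],1],[[0,0,0],[0,0.1,0],1],[[0,0,0],[0,0.1,0],1],[[0,0,0],[0,0.1,0],1],[[0,0,0],[0,0.1,0],1]]'
python3 -c "
from h import *
go(.5698,.0014,.125,30)"
```

```text
time_s: 10.25
eef_pos: [0.5717, 0.0013, 0.1259]
eef_rot: [-0.649, 0.655, 0.273, -0.273]
wrist_force: [-1.3, -1.9, -1.3]
opening: 0.295
t 10.25 pos [0.5717 0.0013 0.1259] yaw 45.4 q6 -0.99 open 0.295 F [-1.3 -1.9 -1.3] T [-0.2   0.37  0.2 ]
shift cm [-0.12  0.09  0.15] rotvec [ 0.008  0.269 -0.002]
```

```bash
python3 -m jog '[[[-0.1,0.1,0.1],[0,0.1,0],1],[[0,0,0],[0,0.1,0],1],[[0,0,0],[0,0.08,0],1]]'
python3 -c "
from h import *
go(.5695,.0012,.125,24)"
```

```text
time_s: 10.5
eef_pos: [0.5706, 0.0006, 0.1259]
eef_rot: [-0.682, 0.689, 0.175, -0.174]
wrist_force: [-0.9, -0.7, -1.9]
opening: 0.299
t 10.5 pos [0.5706 0.0006 0.1259] yaw 28.6 q6 -0.7 open 0.299 F [-0.9 -0.7 -1.9] T [-0.09  0.32  0.18]
shift cm [-0.07  0.09  0.11] rotvec [0.01 0.08 0.  ]
```

```bash
python3 -m jog '[[[-0.05,0.1,0.1],[0,0.06,0],1],[[0,0,0],[0,0.06,0],1]]'
python3 -c "
from h import *
go(.5695,.0012,.125,24)
a=shot('scene','s3')
cv2.imwrite('pics/c3.png',cv2.resize(cv2.imread('pics/s3.png')[130:280,240:400],(640,600),interpolation=cv2.INTER_CUBIC))"
```

```text
time_s: 10.67
eef_pos: [0.5699, 0.0005, 0.1258]
eef_rot: [-0.691, 0.699, 0.132, -0.129]
wrist_force: [-1.0, -0.4, -3.3]
opening: 0.295
t 10.67 pos [5.699e-01 5.000e-04 1.258e-01] yaw 21.3 q6 -0.57 open 0.295 F [-1.  -0.4 -3.3] T [-0.03  0.36  0.16]
shift cm [-0.02  0.08  0.09] rotvec [ 0.012 -0.047  0.001]
```

View pics/c3.png

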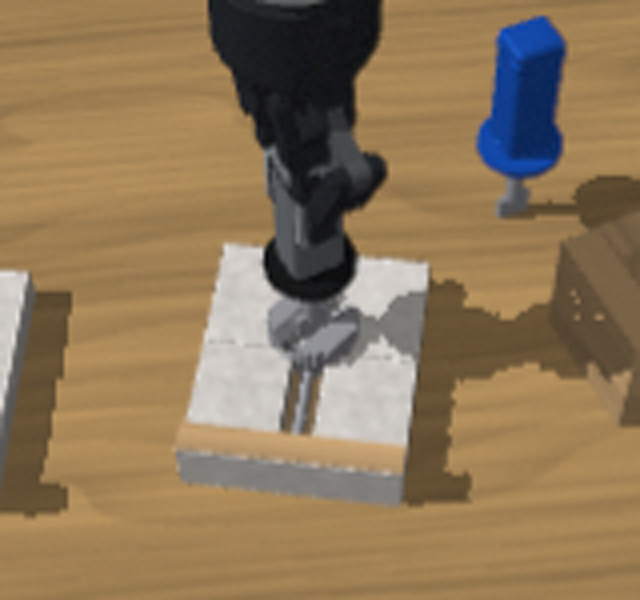

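The gap is closed at crop (290,435), and the slot now lies on the other diagonal. The torque hasn't risen at a stop yet, so I'll turn a little further.

```bash
python3 -m jog '[[[0,0.05,0],[0,0.05,0],1],[[0,0,0],[0,0.05,0],1],[[0,0,0],[0,0.05,0],1]]'
python3 -c "
from h import *
go(.5695,.0012,.125,24)"
```

```text
time_s: 10.97
eef_pos: [0.5695, 0.0004, 0.1259]
eef_rot: [-0.699, 0.707, 0.079, -0.077]
wrist_force: [-0.3, -0.4, -1.8]
opening: 0.298
t 10.97 pos [5.695e-01 4.000e-04 1.259e-01] yaw 12.6 q6 -0.42 open 0.298 F [-0.3 -0.4 -1.8] T [-0.12  0.06  0.91]
shift cm [0.02 0.09 0.08] rotvec [ 0.013 -0.198  0.001]
```

The torque jumped to 0.91 N·m, so the cam is at its stop. I'll relax the turn and lift out.

```bash
python3 -m jog '[[[0,0,0],[0,-0.1,0],1],[[0,0,0],[0,-0.08,0],1],[[0,-0.6,0],[0,0,0],1],[[0,-1.2,0],[0,0,0],1],[[0,-1.5,0],[0,0,0],1],[[0,-2,0],[0,0,0],1],[[0,-2,0],[0,0,0],1],[[0,-1.5,0],[0,0,0],1],[[0,-0.5,0],[0,0,0],1],[[0,0,0],[0,0,0],1]]'
python3 - <<'E'
from h import *
go(.5845,.1906,.23,25)
a=shot('scene','s4'); o=ctrl.get_obs(); T=o['eef_pos']
uv,P,h=pmap(a,270,370,90,250)
near=np.hypot(P[:,0]-T[0],P[:,1]-T[1])<.03
for k in np.arange(.10,.28,.012):
    m=near&(P[:,2]>=k)&(P[:,2]<k+.012)
    if m.sum(): print(round(k,3),m.sum(),P[m].mean(0).round(4),P[m].min(0).round(4),P[m].max(0).round(4))
zg=.214
g=near&(h[:,2]<45)&(P[:,2]<T[2]-.02);zg=np.median(P[g][:,2]);G=onplane(a,uv[g],zg);print(zg,G.max(0),G.min(0),cv2.minEnclosingCircle((G[:,:2]*1000).astype(np.float32)))
E
```

```text
time_s: 11.8
eef_pos: [0.5694, 0.0016, 0.2285]
eef_rot: [-0.688, 0.698, 0.142, -0.138]
wrist_force: [0.1, -0.2, -1.2]
opening: 0.294
t 11.8 pos [0.5694 0.0016 0.2285] yaw 22.8 q6 -0.6 open 0.294 F [ 0.1 -0.2 -1.2] T [-0.04  0.01 -0.03]
shift cm [ 8.72 -0.37 16.83] rotvec [ 0.014 -0.038  0.002]
0.124 29 [0.5712 0.0046 0.1302] [ 0.5672 -0.0035  0.126 ] [0.5743 0.0133 0.1357]
0.136 35 [0.5713 0.0046 0.1413] [ 0.5636 -0.005   0.1363] [0.5752 0.0138 0.1479]
0.148 19 [0.5728 0.0055 0.1542] [0.5702 0.0014 0.1485] [0.5753 0.0096 0.1596]
0.16 3 [0.574  0.0068 0.1619] [0.5732 0.0055 0.16  ] [0.5746 0.0074 0.1634]
0.172 1 [0.5911 0.0009 0.1837] [0.5911 0.0009 0.1837] [0.5911 0.0009 0.1837]
0.184 228 [0.5802 0.0046 0.1909] [ 0.553  -0.0199  0.1845] [0.5941 0.0295 0.1957]
0.196 85 [0.5794 0.0044 0.2021] [ 0.5664 -0.0118  0.196 ] [0.5853 0.0215 0.208 ]
0.208 80 [0.5793 0.0051 0.2138] [ 0.5672 -0.0113  0.208 ] [0.5856 0.0216 0.2197]
0.22 49 [ 5.794e-01 -1.000e-04  2.256e-01] [ 0.5659 -0.0121  0.2201] [0.591  0.0219 0.2319]
0.232 83 [5.820e-01 1.000e-04 2.388e-01] [ 0.5573 -0.015   0.2323] [0.5963 0.0219 0.2439]
0.244 95 [0.585  0.0019 0.2501] [ 0.5579 -0.0143  0.2442] [0.5974 0.0187 0.256 ]
0.256 62 [ 0.5782 -0.0049  0.2616] [ 0.5532 -0.0165  0.256 ] [0.5969 0.0187 0.2678]
0.268 97 [ 0.5742 -0.0047  0.2745] [ 0.5514 -0.018   0.2683] [0.598  0.0134 0.28  ]
0.28 49 [ 0.5814 -0.0029  0.2846] [ 0.5511 -0.0173  0.2801] [0.5977 0.0089 0.2917]
0.19126326864160187 [0.59558544 0.02790837 0.19126327] [ 0.55740232 -0.01821195  0.19126327] ((571.3766479492188, 5.0683794021606445), 24.240907669067383)
```

```bash
python3 -m jog '[[[0.6,0,1.1],[0,0,0],1],[[1.2,0,2.2],[0,0,0],1],[[1.4,0,2.6],[0,0,0],1],[[1.4,0,2.6],[0,0,0],1],[[1.4,0,2.6],[0,0,0],1],[[1.2,0,2.2],[0,0,0],1],[[0.6,0,1.1],[0,0,0],1],[[0,0,0],[0,0,0],1],[[0,0,0],[0,0,0],1]]' >/dev/null
python3 -c "
from h import *
go(.5855,.1876,.21,22)"
```

```text
t 12.6 pos [0.5808 0.1749 0.2155] yaw 22.4 q6 -0.29 open 0.295 F [-0.1 -0.3 -1.8] T [-0.02 -0.03 -0.01]
shift cm [0.93 0.53 1.  ] rotvec [ 0.008  0.008 -0.012]
```

```bash
python3 -m jog '[[[0.9,0,1.0],[0,0,0],1],[[0,0,0],[0,0,0],1],[[0,0,0],[0,0,0],1]]' >/dev/null
python3 - <<'E'
from h import *
go(.5855,.1876,.127,22)
a=shot('scene','s5');b=shot('top','t5'); o=ctrl.get_obs(); T=o['eef_pos']
uv,P,h=pmap(a,370,450,90,230)
near=np.hypot(P[:,0]-T[0],P[:,1]-T[1])<.03
for k in np.arange(.10,.21,.012):
    m=near&(P[:,2]>=k)&(P[:,2]<k+.012)
    if m.sum(): print(round(k,3),m.sum(),P[m].mean(0).round(4),P[m].min(0).round(4),P[m].max(0).round(4))
g=near&(h[:,2]<45)&(P[:,2]<T[2]-.02);zg=np.median(P[g][:,2]);G=onplane(a,uv[g],zg);print(zg,G.max(0),G.min(0),cv2.minEnclosingCircle((G[:,:2]*1000).astype(np.float32)))
x=cv2.resize(cv2.imread('pics/s5.png')[120:240,350:470],(400,400),interpolation=cv2.INTER_CUBIC)
y=cv2.resize(cv2.imread('pics/t5.png')[140:240,180:280],(400,400),interpolation=cv2.INTER_CUBIC)
cv2.imwrite('pics/c5.png',cv2.hconcat([x,y]))
E
```

```text
t 12.85 pos [0.585  0.1865 0.2137] yaw 22.3 q6 -0.26 open 0.296 F [ 0.8 -0.5 -1.1] T [-0.03  0.02 -0.02]
shift cm [0.22 8.67 0.16] rotvec [ 0.008  0.006 -0.015]
0.1 5 [0.5853 0.1846 0.1112] [0.5834 0.1804 0.1107] [0.5883 0.1908 0.112 ]
0.112 27 [0.5853 0.1892 0.1174] [0.5812 0.1801 0.1122] [0.5882 0.1993 0.1237]
0.124 29 [0.5859 0.1885 0.1291] [0.5785 0.18   0.1254] [0.5889 0.1997 0.136 ]
0.136 15 [0.5867 0.1891 0.141 ] [0.5834 0.1851 0.1363] [0.5897 0.1946 0.1453]
0.148 2 [0.5881 0.1872 0.1484] [0.5879 0.1863 0.1482] [0.5883 0.1881 0.1486]
0.16 6 [0.6031 0.1844 0.1707] [0.5947 0.1694 0.1697] [0.6081 0.1985 0.1719]
0.172 237 [0.5936 0.1856 0.1767] [0.5623 0.1652 0.1721] [0.6097 0.2136 0.1839]
0.184 84 [0.5927 0.1855 0.1901] [0.5775 0.1728 0.1841] [0.601  0.2061 0.1958]
0.196 67 [0.5926 0.1833 0.2015] [0.5784 0.1733 0.196 ] [0.6009 0.2066 0.2076]
0.208 51 [0.5916 0.1781 0.2143] [0.5725 0.1707 0.208 ] [0.6072 0.1878 0.2199]
0.17648858950855348 [0.61120915 0.21270885 0.17648859] [0.56710175 0.16518671 0.17648859] ((587.054443359375, 188.77662658691406), 24.597984313964844)
```

View pics/c5.png

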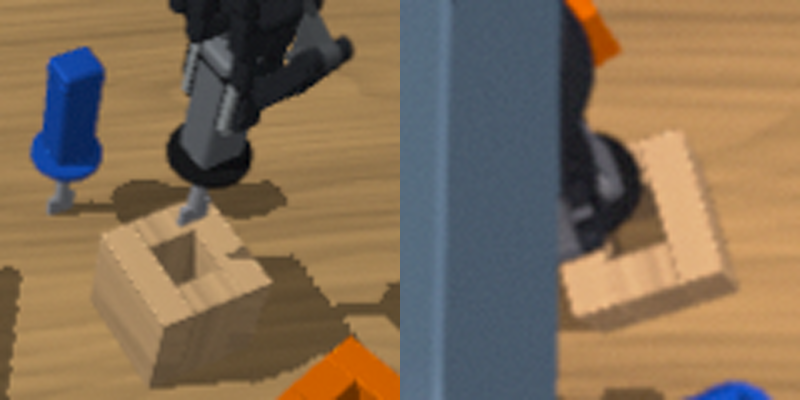

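The blade is centred above the wooden well. In the same camera the guard centre is (587,189) and the holder centre is (585,191). Lowering.

```bash
python3 -m jog '[[[0,1.2,0.15],[0,0,0],1],[[0,1.8,0],[0,0,0],1],[[0,1.2,0],[0,0,0],1],[[0,0.5,0],[0,0,0],1],[[0,0,0],[0,0,0],1]]'
python3 -c "
from h import *
go(.5855,.1876,.118,22)"
```

```text
time_s: 13.37
eef_pos: [0.5846, 0.1846, 0.164]
eef_rot: [-0.69, 0.698, 0.131, -0.139]
wrist_force: [-0.9, -1.1, -1.8]
opening: 0.295
t 13.37 pos [0.5846 0.1846 0.164 ] yaw 22.1 q6 -0.26 open 0.295 F [-0.9 -1.1 -1.8] T [-0.    0.06  0.02]
shift cm [0.25 4.59 0.29] rotvec [ 0.009  0.001 -0.013]
```

```bash
python3 -m jog '[[[0.2,1.0,0.3],[0,0,0],1],[[0,1.4,0],[0,0,0],1],[[0,0.8,0],[0,0,0],1],[[0,0.4,0],[0,0,0],1],[[0,0,0],[0,0,0],1]]'
python3 -c "
from h import *
go(.5855,.1876,.118,22)"
```

```text
time_s: 13.78
eef_pos: [0.5858, 0.188, 0.1258]
eef_rot: [-0.69, 0.698, 0.132, -0.138]
wrist_force: [-1.0, -0.6, -1.7]
opening: 0.289
t 13.78 pos [0.5858 0.188  0.1258] yaw 22.0 q6 -0.26 open 0.289 F [-1.  -0.6 -1.7] T [ 0.03 -0.03 -0.03]
shift cm [-0.04  0.78 -0.02] rotvec [ 0.009  0.    -0.012]
```

```bash
python3 -m jog '[[[0,0.4,0],[0,0,0],1],[[0,0.3,0],[0,0,0],1],[[0,0.2,0],[0,0,0],1],[[0,0.1,0],[0,0,0],1]]'
python3 -c "
from h import *
go(.5855,.1876,.118,22)"
```

```text
time_s: 14.12
eef_pos: [0.587, 0.1882, 0.1177]
eef_rot: [-0.69, 0.698, 0.133, -0.138]
wrist_force: [-4.8, -1.8, 10.5]
opening: 0.296
t 14.12 pos [0.587  0.1882 0.1177] yaw 22.0 q6 -0.26 open 0.296 F [-4.8 -1.8 10.5] T [-0.17  1.05  0.  ]
shift cm [-0.16 -0.03  0.  ] rotvec [ 0.01   0.001 -0.009]
```

The guard is seated on the holder (10 N upward, TCP at the height where it was gripped). Releasing.

```bash
python3 -m jog '[[[0,-0.05,0],[0,0,0],3.5],[[0,0,0],[0,0,0],5],[[0,0,0],[0,0,0],8.54],[[0,0,0],[0,0,0],8.54],[[0,0,0],[0,0,0],8.54],[[0,0,0],[0,0,0],8.54],[[0,0,0],[0,0,0],8.54],[[0,0,0],[0,0,0],8.54]]'
python3 -c "
from h import *
go(.586,.19,.25,22)"
```

```text
time_s: 14.78
eef_pos: [0.5892, 0.1885, 0.121]
eef_rot: [-0.69, 0.698, 0.135, -0.136]
wrist_force: [0.1, -0.7, -0.0]
opening: 1.004
t 14.78 pos [0.5892 0.1885 0.121 ] yaw 22.0 q6 -0.26 open 1.004 F [ 0.1 -0.7 -0. ] T [-0.05  0.05 -0.05]
shift cm [ -0.29 -12.9    0.11] rotvec [ 0.012  0.001 -0.004]
```

```bash
python3 -m jog '[[[0,-1,0],[0,0,0],8.54],[[0,-2,0],[0,0,0],8.54],[[0,-2.5,0],[0,0,0],8.54],[[0,-2.5,0],[0,0,0],8.54],[[0,-2.5,0],[0,0,0],8.54],[[0,-1.5,0],[0,0,0],8.54],[[0,0,-2],[0,0,0],8.54],[[0,0,-3.5],[0,0,0],8.54],[[0,0,-3.5],[0,0,0],8.54],[[0,0,-3],[0,0,0],8.54],[[0,0,0],[0,0,0],8.54],[[0,0,0],[0,0,0],8.54]]'
python3 - <<'E'
from h import *
a=shot('scene','s6')
uv,P,h=pmap(a,370,440,130,240)
near=np.hypot(P[:,0]-.585,P[:,1]-.19)<.04
t=near&(P[:,2]>.155)&(P[:,2]<.17)&(h[:,1]<70); print('handle top',t.sum(),rect(P[t]),np.median(P[t][:,2]))
g=near&(h[:,2]<45)&(abs(P[:,2]-.081)<.006); G=onplane(a,uv[g],.081); print('guard',g.sum(),cv2.minEnclosingCircle((G[:,:2]*1000).astype(np.float32)),np.median(P[g][:,2]))
uv,P,h=pmap(a,280,352,185,265); p=(P[:,2]>.032)&(P[:,2]<.042)&(P[:,0]>.62); print('panel',rect(P[p]),'start 665,-17.8')
i=cv2.imread('pics/s6.png')[90:270,250:470]; cv2.imwrite('pics/c6.png',cv2.resize(i,(733,600),interpolation=cv2.INTER_CUBIC))
E
```

```text
time_s: 15.78
eef_pos: [0.6356, 0.0763, 0.2577]
eef_rot: [-0.689, 0.698, 0.138, -0.135]
wrist_force: [-0.1, 0.4, 0.9]
opening: 0.996
handle top 186 (array([587.2, 190.6]), array([26.6, 27.6]), 26.6) 0.16360305571046777
guard 146 ((588.3045043945312, 190.09906005859375), 23.831953048706055) 0.08050202090239963
panel (array([651.9, -14.8]), array([120. ,  19.4]), 76.4) start 665,-17.8
```

View pics/c6.png

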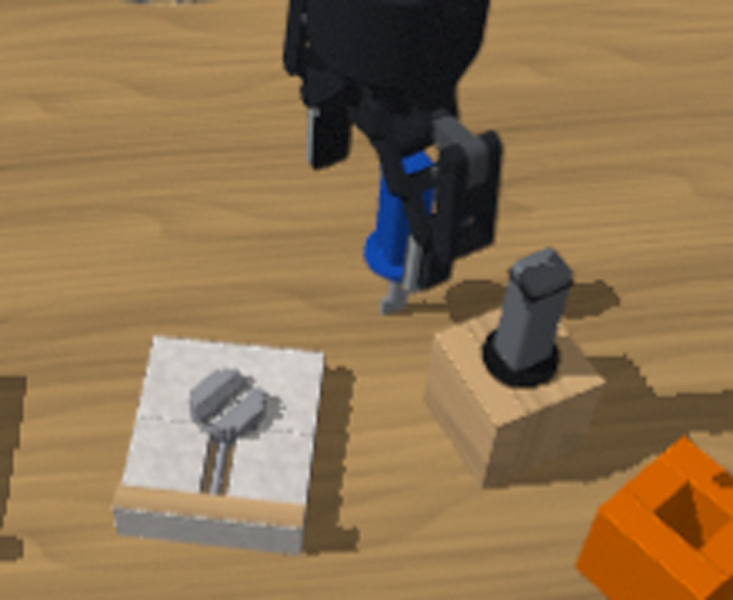

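The driver stands upright at crop (530,310) with its guard on the wooden block. The panel at crop (210,515) is drawn in about 13.5 mm with no gap, and the gripper is clear of everything. Handing in.

```bash
python3 -c "
from bench import ctrl
print(ctrl.hand_in())"
```

```text
the job is handed in; nothing more can be done
None
```

I tightened the open joint and put the grey screwdriver back in the wooden holder. I handed the job in about 16 s into the 51 s limit; it reports no verdict.

- **Cam:** I turned it clockwise until the torque jumped from about 0.2 to 0.9 N·m, which I took as the stop. The last picture shows the gap closed, with the panel moved in about 13.5 mm and the slot on the other diagonal. I could not read the cam angle directly. 13.5 mm implies about 1.2 rad, against the required 0.9.
- **Screwdriver:** It stands upright with its guard on the block. The handle top is at z = 0.164 m and the handle centre within about 3 mm of the holder's axis. The gripper is open and clear of everything.
- **Forces:** The highest wrist force I read was about 12 N, when seating the driver. I saw no contact with the blue driver or the orange holder.
- **Disagreements:** The two cameras differed by about 2 mm in x. The driver sat about 3 mm off the tool's centre line in the grip, and I allowed for that when inserting and returning it. The tool position also drifted a few millimetres during the moves and waits, so I corrected it between calls.

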